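# Set the reading head over the disc sample and start the scan

## Task

On the white bench scanner, bring the reading head over the round disc sample: lift the black slider knob to raise its pin out of the parking bay, slide the carriage along and let the pin drop fully into the notch in line with the disc. Then press the start button down and let go. Leave the samples and everything else on the bench where they are.

Things in the scene. Friction and masses are not known exactly. Their poses are not given: they have to be found in the camera images.
- scanner: White instrument fixed to the bench, 270 (x) x 460 (y) x 60 mm high. Origin: centre of its underside; x away from the robot at yaw 0, carriage slides along y. On its flat top: four ringed sample places at x = -45 mm, y = -140, -75, 75, 140 mm, a sample on each; guide rods with the carriage; behind them at x = 88 mm a notched aluminium bar 16 mm thick, 350 mm long, its top 92 mm above the bench.
- carriage (a joint): Position (m) of the grey carriage along scanner y, -0.152 to 0.152; 0 is mid-rail. 44 mm wide, its top 100 mm above the bench. Carries the knob, the pin and, on an arm towards -x, the reading head: at value v all are at scanner y = v, so notch and sample line up. Slides with about 1 N of friction once the pin is clear. Starts near 0, in the parking bay.
- knob (a joint): Lift (m) of the knob on the carriage, straight up: 0 (pin down in a notch or the bay) to 0.035 (upper stop). The pin clears the bar above 0.017. Let go, the knob (0.1 to 0.2 kg) falls by its own weight, into a notch if the pin is over one, else it rests on the bar at about 0.0165.
- knob_grip (a point): Grip point on the axis of the black knob, an upright cylinder 26 mm in diameter and 40 mm high; the point is 17 mm below its top and 23 mm above its underside, 135 mm above the bench when down. The knob cannot turn. A flat steel tongue 14 mm wide and 8 mm thick runs from right under the knob towards +x to the pin.
- pin_tip (a point): Lower tip of the steel pin, 9 mm in diameter with a round end, hanging 43 mm towards scanner +x of the knob's axis, over the notched bar. 75.5 mm above the bench when down; must be raised above 92 mm to pass.
- head (a point): Centre of the lower face of the reading head, a steel cylinder 28 mm in diameter, 34 mm high, at scanner x = -45 mm; this face is 84 mm above the bench, 14 mm above the samples.
- notch1 (a point): Middle of the mouth of the notch at scanner y = -140 mm, at the bar's top face. Every notch is a slot 14 mm wide (y), 19 mm deep, with square edges.
- notch2 (a point): The same, for the notch at y = -75 mm.
- notch3 (a point): The same, for the notch at y = +75 mm. Between notch2 and notch3, at the middle of the bar, is the parking bay, a slot 40 mm wide.
- notch4 (a point): The same, for the notch at y = +140 mm.
- disc: The round sample: loose aluminium disc, 36 mm in diameter, 10 mm high, on one of the four sample places (which one varies). Origin: centre of its underside.
- plaque: Another sample, to be left alone: square aluminium block 32 x 32 x 10 mm. Origin: centre of its underside.
- strip: Another sample, to be left alone: narrow aluminium bar 40 x 12 x 10 mm. Origin: centre of its underside.
- dumbbell: Another sample, to be left alone: aluminium dumbbell test piece 42 x 18 x 10 mm with a 7 mm waist. Origin: centre of its underside.
- start (a joint): Travel (m) of the start button: 0 up, 0.006 fully down. It has a spring (fully down takes about 4 N) and comes up when let go.
- start_top (a point): Centre of the top of the round black start button, 26 mm in diameter, in a grey collar 42 mm in diameter, on the scanner's top near its front edge at x = -104 mm, y = 0; 78 mm above the bench.
- wash: Bystander: white bottle with a red cap, 60 mm in diameter, 160 mm high. Origin: centre of its underside.
- vial: Bystander: small glass vial with a white cap, 28 mm in diameter, 45 mm high. Origin: centre of its underside.
- driver: Bystander: screwdriver with a red handle, 160 mm long, lying. Origin under its middle.
- dish: Bystander: small open glass dish, 80 mm in diameter, 20 mm high. Origin: centre of its underside.
Things that resemble listed ones, but are neither listed nor needed, are in the scene too. What is shaped like the disc but orange or red is not meant.

How it is judged:
On the way, in this order (a step that is already met when the one before it is completed fails the run):
1. the knob is lifted so that its pin is clear of the notched bar (value of joint knob above 0.0168 m), for 0.1 s.
2. the head is over the disc and the pin is down in that notch (horizontal distance between head and disc below 0.009 m and value of joint knob below 0.003 m), for 0.2 s.
3. the start button is pressed down (value of joint start above 0.004 m), for 0.05 s.
At the end, for the whole second after the job is handed in: The head's centre is within 9 mm (horizontally) of the disc's centre, the knob is down (lift under 3 mm) so that the pin sits in that notch, the carriage is at rest and the start button, pressed at least 4 mm after the pin was seated, is up again (all of step 2 and value of joint start below 0.001 m and velocity of joint carriage between -0.01 and 0.01 m/s); the robot touches nothing.
It fails at once if a sample is shifted by more than 8 mm (distance of any of disc, plaque, strip, dumbbell from where it was at the start of the episode above 0.008 m).
It fails at once if a bystander on the bench is shifted by more than 20 mm (distance of any of wash, vial, driver, dish from where it was at the start of the episode above 0.02 m).
It also fails if it takes over 48 s, if anything falls off the work surface, if the arm or the gripper's body presses on something with over 40 N, if the wrist force passes 120 N, or if a joint passes its speed limit or range.

## Robot

A 6-joint arm with a two-finger parallel gripper is mounted at the origin on the work surface. World frame = base frame: x ahead of the robot, y to its left, z up, the work surface at z = 0. Lengths are in m, angles in rad, forces in N, time in s.
With the tool pointing down it reaches from about 0.275 to 0.875 m from the base axis. Payload 12.5 kg.
Tool frame: the origin (TCP) lies on the centre line of the jaws, within the pads' length; the fingertips stand r.finger_overhang ahead of it and the grasp point (between the pads) lies 3 mm ahead of it (r.finger_overhang is the distance from the TCP to the fingertips, in m); z points along the fingers, y is the line along which they close (so a half turn about z gives the same grasp; the last joint's range is limited). The gripper opens to 85 mm and grips with 20 to 120 N. Pads are 22 mm wide; open, the fingers measure 114 mm over their backs; the gripper's body (76 mm by 85 mm) begins 54 mm behind the grasp point. The pads swing forward as they close: fully open they stand 13 mm farther back than shut.
Start: joints at [1.056, 0.351, 1.652, -0, 1.139, -0.085], TCP at [0.229, 0.5, 0.22] pointing down, gripper open.
Joint ranges: [-2.75, 2.75], [-0.79, 2.1], [0.01, 2.65], [-1.57, 4.71], [0.07, 3.14], [-2.87, 2.87]. Speed limits (rad/s): [2.22, 2.22, 2.79, 3.14, 3.14, 3.14].

## Interface

Orientations are given as a unit quaternion [x, y, z, w].
In Python, from cell import r, optics gives the robot as it stands. The module is installed in compiled form; this text tells all that it offers. Calls block until the motion is done:
- r.move_to(position, orientation): joint-space move of the TCP to a pose.
- r.move_linear(position, rot=None, vel=0.15): straight line of the TCP; rot=None keeps the orientation; vel is the mean speed in m/s.
- r.set_joints(angles): joint-space move.
- r.set_gripper(opening, squeeze=None): opening from 0.0 (shut) to 1.0 (fully open); squeeze is the grip in N (None keeps the last); returns when the fingers have stopped.
- r.sleep(seconds).
- r.inverse_kinematics(position, orientation): joint angles nearest the present ones, or None.
- optics.get_image(name): name is "side" or "top"; returns a dict with "pixels" (384x512x3 uint8, red, green, blue), "depth" (384x512 float32, m along the optical axis (not along the pixel's ray), 0 where there is no reading), "fx", "fy", "cx", "cy" (pixels), "camera_from_world" (4x4, takes a point from world to camera coordinates). Camera axes: x right, y down, z forward; pixel columns grow to the right and rows downward; lengths in m; the calibration is good to about 2 mm. A picture is of the moment at which its call begins.
A pose or a line that the arm cannot do raises r.PlanningError and nothing moves.
- r.hand_in(): hands the job in; it is judged then, once.
Readings, each from a call of its own:
- r.current_t(): time.
- r.current_q(): joint angles.
- r.current_qvel(): joint speeds.
- r.current_effort(): joint torques, N m.
- r.current_tool_pos(): TCP position.
- r.current_ee_rot(): TCP orientation.
- r.current_contact_force(): force on the tool from outside, world axes, zero at the start.
- r.current_torque(): the same for the moment, N m.
- r.current_opening(): opening from 0.0 (shut) to 1.0 (fully open).
- r.current_finger_force(): force on a finger pad.
Only numpy, scipy, OpenCV 4.12 (cv2) and the standard library are available. Lean on these libraries where they do the work, as an engineer would, in place of code of your own. Each camera call takes 0.05 s, during which the arm holds its last target. There are 200 camera calls.

## Working session

There is one attempt and no reset: what is moved stays moved. The work goes in short steps, each a Python script; the robot and the scene stay as the last script left them, time stands still between calls to the robot, and variables do not carry over. Pictures are saved under pics/ and viewed, at most 11 in all, crops included, and the job is handed in when it is done.

```bash
mkdir -p pics
cat > h.py <<'E'
import numpy as np, cv2
from cell import r, optics
def cast(im,u,v,z):
    T=np.linalg.inv(im["camera_from_world"]); d=T[:3,:3]@np.array([(u-im["cx"])/im["fx"],(v-im["cy"])/im["fy"],1]); o=T[:3,3]
    return o+d*(z-o[2])/d[2]
def cloud(im):
    v,u=np.mgrid[:384,:512]; d=im["depth"]
    P=np.stack([(u-im["cx"])/im["fx"]*d,(v-im["cy"])/im["fy"]*d,d,np.ones_like(d)],-1)
    return (P@np.linalg.inv(im["camera_from_world"]).T)[...,:3]
def proj(im,p):
    c=im["camera_from_world"]@np.append(p,1); return c[0]/c[2]*im["fx"]+im["cx"],c[1]/c[2]*im["fy"]+im["cy"]
def save(im,n,box=None,s=1.5):
    p=im["pixels"][...,::-1]
    if box: p=p[box[1]:box[3],box[0]:box[2]]
    cv2.imwrite("pics/"+n,cv2.resize(p,None,fx=s,fy=s,interpolation=cv2.INTER_CUBIC))
E
python3 - <<'E'
from h import *
import pickle
d={}
for n in("top","side"):
    im=optics.get_image(n); d[n]=im; save(im,n+"0.png")
    T=np.linalg.inv(im["camera_from_world"]); print(n,T[:3,3].round(3),T[:3,2].round(2),im["fx"])
pickle.dump(d,open("im0.pkl","wb")); print(r.current_t(),r.finger_overhang,r.current_ee_rot())
E
```

```text
top [ 4.160e-01 -1.000e-03  1.499e+00] [ 0.08 -0.01 -1.  ] 366.25198842136206
side [0.488 1.103 0.789] [ 0.03 -0.86 -0.52] 451.65760110200927
0.1 0.022 [ 2.13298452e-01  9.76986941e-01 -5.12396275e-04 -1.55704783e-04]
```

View pics/top0.png

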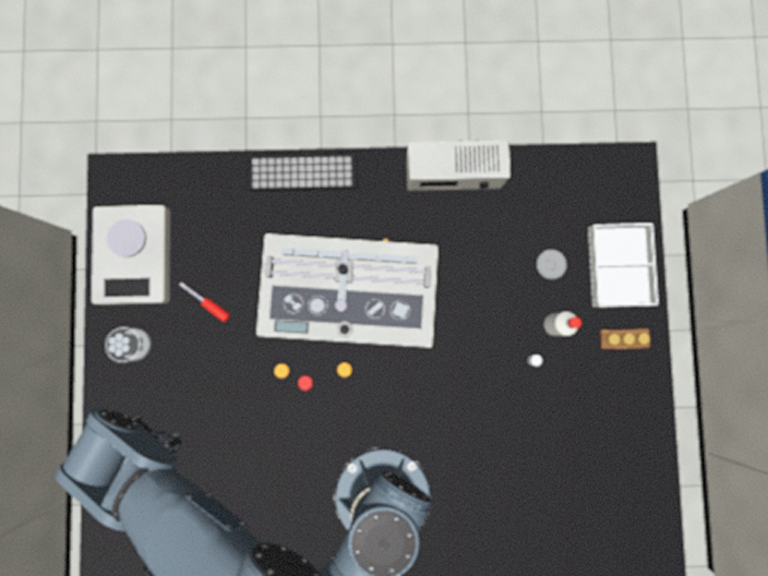

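View pics/side0.png

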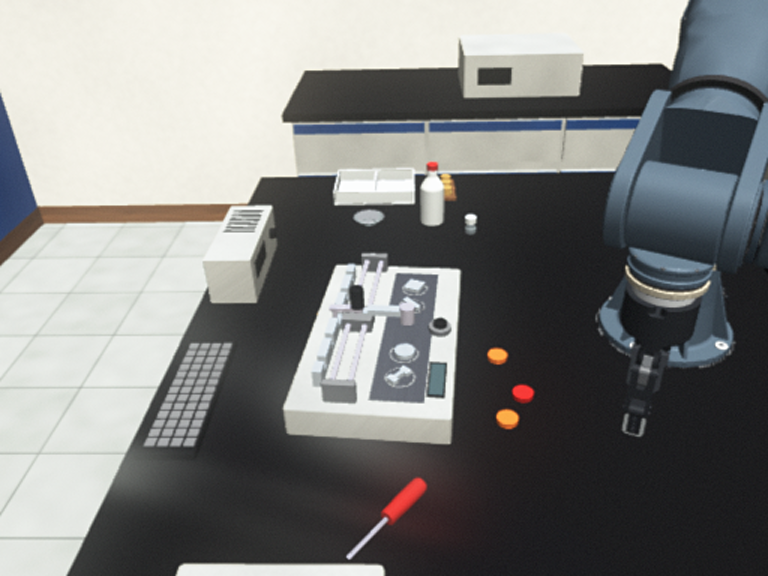

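The top view (pictured at 1.5×) shows the scanner centred near (347,290), with the knob at (343,269) and the button at (344,329). The samples are the dumbbell (293,302), disc (317,306), strip (375,307) and plaque (400,310). The disc is therefore the inner place on the +y side (notch3), and the side view agrees: disc at (404,352). Next I measure these.

Run:
```python
from h import *
import pickle
d=pickle.load(open("im0.pkl","rb"))
for n,b,s in(("top",(165,150,300,240),5.5),("side",(190,165,310,295),4.6)):
    im=d[n]; save(im,n+"c.png",b,s)
    P=cloud(im); X=P.reshape(-1,3)
    m=(abs(P[...,2]-.06)<.008)&(P[...,0]>.4)&(P[...,0]<.9)&(abs(P[...,1])<.35)
    m=cv2.morphologyEx(m.astype('u1'),cv2.MORPH_OPEN,np.ones((3,3)))
    c,l,st,_=cv2.connectedComponentsWithStats(m); k=1+st[1:,4].argmax()
    Q=P[l==k]; print(n,cv2.minAreaRect(Q[:,:2].astype('f4')),np.median(Q[:,2]),len(Q))
im=d["top"]; 
# white top outline by colour
hsv=cv2.cvtColor(im["pixels"],cv2.COLOR_RGB2HSV); g=hsv[...,2]
w=((g>110)).astype('u1'); w[:150]=0;w[240:]=0;w[:,:165]=0;w[:,300:]=0
cs,_=cv2.findContours(w,cv2.RETR_EXTERNAL,cv2.CHAIN_APPROX_NONE); c=max(cs,key=cv2.contourArea)[:,0]
print(cv2.minAreaRect(np.array([cast(im,u,v,.06)[:2] for u,v in c],'f4')))
# dark blobs
for n,b in(("top",(165,150,300,240)),("side",(190,165,310,295))):
    im=d[n]; g=im["pixels"].max(2); P=cloud(im)
    m=np.zeros_like(g); m[b[1]:b[3],b[0]:b[2]]=(g<45)[b[1]:b[3],b[0]:b[2]]
    c,l,st,ce=cv2.connectedComponentsWithStats(m)
    for i in range(1,c):
        if 8<st[i,4]<900: print(n,st[i],ce[i].round(1),np.median(P[l==i],0).round(4))
```

```text
top ((0.5496998429298401, 0.08222204446792603), (0.46013930439949036, 0.2697007358074188), 84.69917297363281) 0.0598524202922206 5431
side ((0.5485353469848633, 0.0807444155216217), (0.46370819211006165, 0.2687697410583496), 84.71690368652344) 0.056645647773280294 6845
((0.5508604645729065, 0.07954223453998566), (0.46649348735809326, 0.27940401434898376), 84.7525405883789)
side [304 166   6   7  17] [307.2 168.9] [ 0.3782 -0.3056 -0.0043]
side [307 276   3   7   9] [308.4 279. ] [ 0.4108  0.2583 -0.003 ]
side [306 284   4   4   9] [307.6 285.4] [ 0.4162  0.2795 -0.0041]
```

View pics/topc.png

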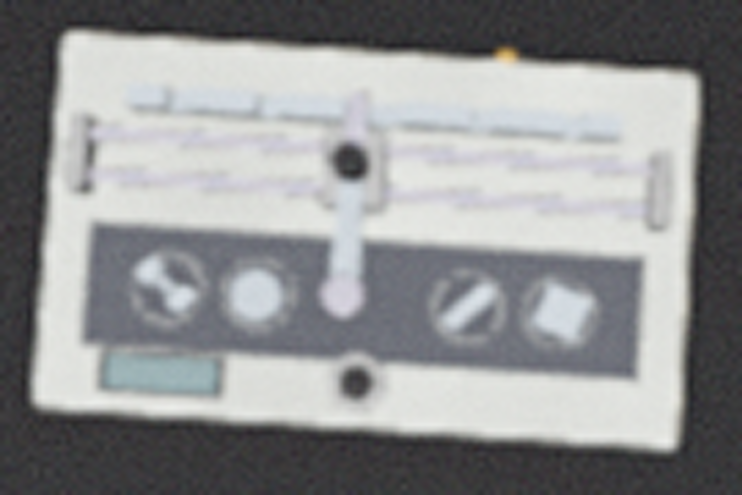

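View pics/sidec.png

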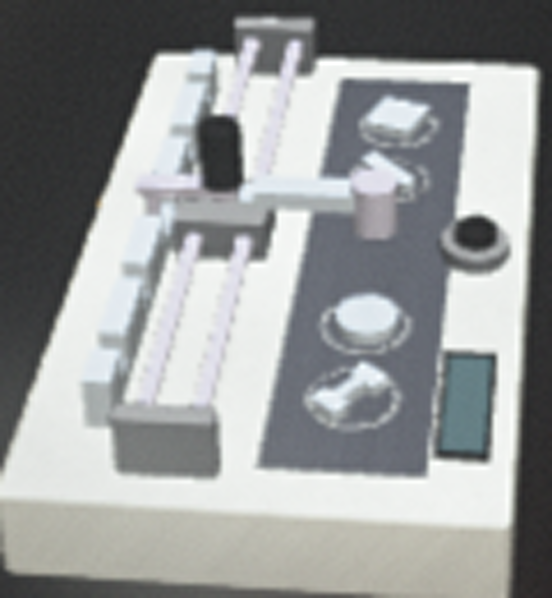

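The crops show the dark knob at top (350,161) and the button at (355,382). The disc (255,293) sits on the inner +y place, in line with the second notch from the left. I'll measure the knob, button and disc in both views.

```bash
cat > m.py <<'E'
from h import *
import pickle
d=pickle.load(open("im0.pkl","rb"))
def blob(im,box,dark):
    x0,y0,x1,y1=box; g=cv2.cvtColor(im["pixels"],cv2.COLOR_RGB2GRAY)[y0:y1,x0:x1]
    t,_=cv2.threshold(g,0,1,cv2.THRESH_OTSU); t=75 if dark else t
    m=((g<t) if dark else (g>t)).astype('u1')
    c,l,st,ce=cv2.connectedComponentsWithStats(m); k=1+st[1:,4].argmax()
    return ce[k]+[x0,y0],st[k]+[x0,y0,0,0,0],t
def tri(a,b,pa,pb):
    f=lambda im:np.array([[im["fx"],0,im["cx"]],[0,im["fy"],im["cy"]],[0,0,1]])@im["camera_from_world"][:3]
    X=cv2.triangulatePoints(f(a),f(b),np.array(pa,float),np.array(pb,float))[:,0]; return X[:3]/X[3]
T,S=d["top"],d["side"]
box=lambda u,v,ou,ov,s,h: tuple(int(round(q)) for q in(ou+u/s-h,ov+v/s-h,ou+u/s+h,ov+v/s+h))
R={}
for n,t,s,z,dark in(("button",(355,382),(474,232),.078,1),("disc",(255,293),(368,318),.07,0),("knob",(350,161),(220,150),.152,1)):
    a=blob(T,box(*t,165,150,5.5,6),dark); b=blob(S,box(*s,190,165,4.6,12 if n=="knob" else 8),dark)
    pb=b[0].copy()
    if n=="knob": pb=np.array([b[1][0]+b[1][2]/2-.5-.3,b[1][1]+2.2])  # top face centre approx
    X=tri(T,S,a[0],pb); print(n,a,b,"tri",X.round(4),"topray",cast(T,*a[0],z).round(4),"sideray",cast(S,*pb,z).round(4))
    R[n]=cast(T,*a[0],z)
c=np.array([.5497,.0815]); y=np.radians(-5.28); M=np.array([[np.cos(y),-np.sin(y)],[np.sin(y),np.cos(y)]])
for n in R: print(n,"in scanner",((R[n][:2]-c)@M).round(4))
E
python3 m.py
```

```text
button (array([229.22222222, 218.88888889]), array([228, 218,   4,   3,   9]), 75) (array([293.02173913, 215.23913043]), array([289, 212,   9,   7,  46]), 75) tri [0.4452 0.0901 0.0734] topray [0.4462 0.0897 0.078 ] sideray [0.4447 0.0966 0.078 ]
disc (array([210.94117647, 203.16176471]), array([207, 199,   9,   9,  68]), 171.0) (array([269.3592233 , 233.13592233]), array([262, 229,  15,  10, 103]), 171.0) tri [0.5091 0.1607 0.0668] topray [0.5095 0.1603 0.07  ] sideray [0.5086 0.1649 0.07  ]
knob (array([228.42105263, 179.10526316]), array([227, 177,   4,   5,  19]), 75) (array([237.40833333, 197.75833333]), array([233, 191,   9,  15, 120]), 75) tri [0.5943 0.0856 0.1437] topray [0.5917 0.085  0.152 ] sideray [0.5939 0.0986 0.152 ]
button in scanner [-0.1039 -0.0013]
disc in scanner [-0.0473  0.0748]
knob in scanner [0.0415 0.0073]
```

Button and disc agree with the text (scanner x −104 and −47, y 75; heights consistent across views). The knob sits at about scanner (44, 7), where the blob is biased slightly by its visible side. Now I approach, grip and lift.

```bash
cat >> h.py <<'E'
from scipy.spatial.transform import Rotation as Ro
C=np.array([.5497,.0815]); YAW=np.radians(-5.28)
M=np.array([[np.cos(YAW),-np.sin(YAW)],[np.sin(YAW),np.cos(YAW)]])
def W(x,y,z): return np.append(C+M@[x,y],z)
def S(p): return np.append((np.array(p)[:2]-C)@M,p[2])
def down():
    y=np.append(M[:,1],0); z=np.array([0,0,-1.]); c=[]
    for s in(1,-1): c.append(Ro.from_matrix(np.stack([np.cross(s*y,z),s*y,z],1)))
    q0=Ro.from_quat(r.current_ee_rot()); return min(c,key=lambda q:(q*q0.inv()).magnitude()).as_quat()
def st(t=""): print(t,"t%.1f"%r.current_t(),"S",S(r.current_tool_pos()).round(4),"F",np.round(r.current_contact_force(),1),"op %.3f"%r.current_opening())
E
python3 - <<'E'
from h import *
q=down()
r.set_gripper(0.75,30)
r.move_to(W(.045,.007,.24),q); st("above")
r.move_linear(W(.045,.007,.143)); st("at")
im=optics.get_image("side"); save(im,"at.png",(190,100,330,290),3.1)
r.set_gripper(0,30); st("grip")
r.move_linear(W(.045,.007,.168),vel=.08); st("lift")
im=optics.get_image("side"); save(im,"lift.png",(190,100,330,290),3.1)
E
```

```text
above t2.5 S [0.0447 0.0078 0.24  ] F [ 0.5  0.2 -0.9] op 0.751
at t3.2 S [0.0455 0.0072 0.1439] F [1.  0.4 0.6] op 0.749
grip t3.9 S [0.045 0.007 0.143] F [-0.7 -0.2 -0.7] op -0.002
lift t4.4 S [0.0452 0.007  0.1686] F [-0.4 -1.4 -0.6] op -0.001
```

View pics/lift.png

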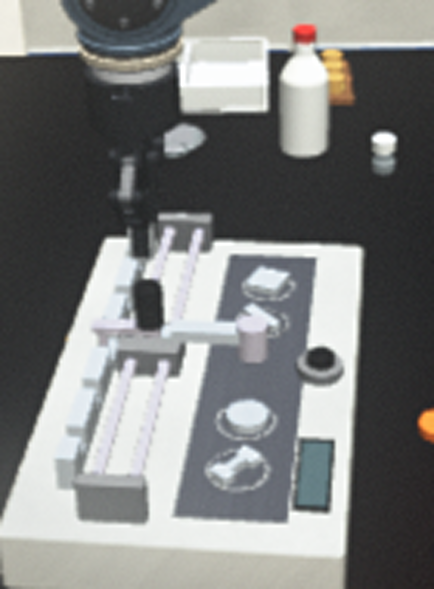

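Fingers closed empty: the gripper is above or behind the knob in the picture. I'll check the knob position in both pictures against the fingers.

Run:
```python
from h import *
import pickle
d=pickle.load(open("im0.pkl","rb"))
s=optics.get_image("side"); t=optics.get_image("top"); pickle.dump((s,t),open("im1.pkl","wb"))
tp=r.current_tool_pos(); tip=tp-[0,0,.022]; print("tip proj side",proj(s,tip),"top",proj(t,tip),tp)
for v in(-.01,0,.007,.014): print(v,"knob top/bot proj side",np.round(proj(s,W(.045,v,.152)),1),np.round(proj(s,W(.045,v,.112)),1),"top",np.round(proj(t,W(.045,v,.152)),1))
for n in d:
    P=cloud(d[n]); g=d[n]["pixels"].max(2)
    m=(P[...,2]>.115)&(P[...,2]<.16)&(np.hypot(P[...,0]-.59,P[...,1]-.08)<.05)
    if m.any(): vv,uu=np.nonzero(m); print(n,m.sum(),(uu.mean(),vv.mean()),P[m].min(0).round(3),P[m].max(0).round(3),P[m].mean(0).round(4))
```

```text
tip proj side (np.float64(236.81709736342174), np.float64(192.34953565924306)) top (np.float64(228.70371417252554), np.float64(178.44725606106266)) [0.59492413 0.08429872 0.16765228]
-0.01 knob top/bot proj side [237.6 187. ] [238.4 199.4] top [233.2 178.5]
0 knob top/bot proj side [237. 189.] [237.8 201.4] top [230.5 178.3]
0.007 knob top/bot proj side [236.6 190.3] [237.4 202.8] top [228.6 178.2]
0.014 knob top/bot proj side [236.2 191.7] [237.  204.3] top [226.7 178. ]
top 52 (np.float64(227.92307692307693), np.float64(179.44230769230768)) [0.547 0.076 0.116] [0.624 0.098 0.156] [0.5916 0.0875 0.1427]
side 134 (np.float64(237.21641791044777), np.float64(197.17164179104478)) [0.582 0.074 0.115] [0.606 0.101 0.151] [0.5938 0.0928 0.1358]
```

View pics/at.png

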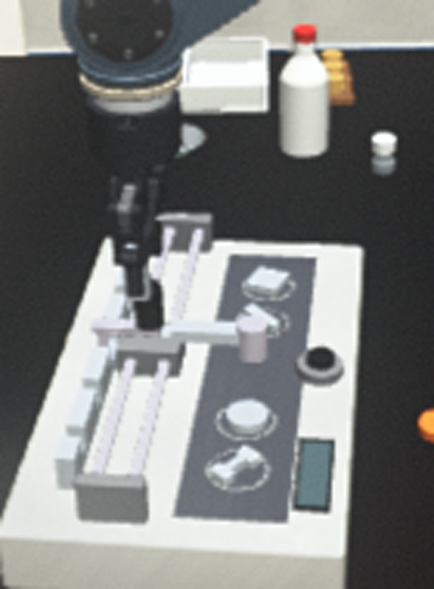

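The knob is at v≈0.009 and should have been between the fingers, but the fingertips appear about 10 px higher than predicted. I'll look closer.

Run:
```python
from h import *
import pickle
s,t=pickle.load(open("im1.pkl","rb"))
a=cv2.resize(s["pixels"][140:220,200:280,::-1],None,fx=4.9,fy=7,interpolation=cv2.INTER_CUBIC)
b=cv2.resize(t["pixels"][140:220,190:270,::-1],None,fx=4.9,fy=7,interpolation=cv2.INTER_CUBIC)
cv2.imwrite("pics/z.png",np.hstack([a,b]))
P=cloud(s)
for v in range(150,206,3): print(v,[tuple((P[v,u]*1000).astype(int)) for u in(231,234,237,240)])
print(r.current_opening(),r.current_finger_force(),r.current_contact_force(),r.current_ee_rot(),down())
```

```text
150 [(np.int64(598), np.int64(118), np.int64(289)), (np.int64(590), np.int64(124), np.int64(292)), (np.int64(585), np.int64(100), np.int64(280)), (np.int64(578), np.int64(101), np.int64(280))]
153 [(np.int64(598), np.int64(121), np.int64(283)), (np.int64(591), np.int64(125), np.int64(285)), (np.int64(585), np.int64(105), np.int64(274)), (np.int64(578), np.int64(108), np.int64(276))]
156 [(np.int64(598), np.int64(127), np.int64(277)), (np.int64(591), np.int64(124), np.int64(276)), (np.int64(586), np.int64(102), np.int64(264)), (np.int64(580), np.int64(90), np.int64(258))]
159 [(np.int64(598), np.int64(134), np.int64(273)), (np.int64(593), np.int64(116), np.int64(263)), (np.int64(586), np.int64(107), np.int64(258)), (np.int64(580), np.int64(93), np.int64(251))]
162 [(np.int64(598), np.int64(140), np.int64(268)), (np.int64(590), np.int64(144), np.int64(270)), (np.int64(587), np.int64(100), np.int64(246)), (np.int64(580), np.int64(99), np.int64(245))]
165 [(np.int64(598), np.int64(145), np.int64(262)), (np.int64(591), np.int64(143), np.int64(261)), (np.int64(588), np.int64(99), np.int64(
[... 1990 characters left out ...]
nt64(67)), (np.int64(602), np.int64(94), np.int64(134)), (np.int64(593), np.int64(98), np.int64(137)), (np.int64(586), np.int64(95), np.int64(134))]
201 [(np.int64(622), np.int64(0), np.int64(62)), (np.int64(603), np.int64(92), np.int64(123)), (np.int64(594), np.int64(98), np.int64(127)), (np.int64(586), np.int64(98), np.int64(127))]
204 [(np.int64(612), np.int64(84), np.int64(108)), (np.int64(603), np.int64(92), np.int64(113)), (np.int64(594), np.int64(99), np.int64(118)), (np.int64(587), np.int64(93), np.int64(114))]
0.0025995576814307367 0.0 [-0.0632763   1.03876784 -0.76235346] [ 4.60699408e-02  9.98938164e-01 -3.55758162e-05 -3.22720654e-04] [0.04606039 0.99893866 0.         0.        ]
```

View pics/z.png

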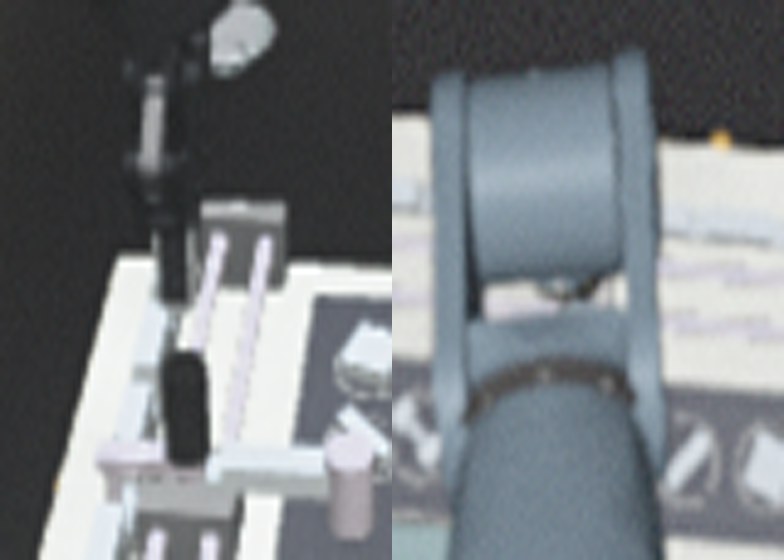

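The shut fingertips measure z≈0.178–0.18 with TCP z=0.168. So they stand about 32 mm higher than the stated overhang implies, and they closed just above the knob top. x and y are right. Going 30 mm lower is safe even if the stated overhang were true, because the open fingers straddle the carriage. I'll retry with force checks and a measurement before closing.

Run:
```python
from h import *
r.move_linear(W(.045,.009,.20))
r.set_gripper(0.75,30)
for z in(.143,.13,.12,.112):
    r.move_linear(W(.045,.009,z),vel=.08); r.sleep(.1); F=r.current_contact_force()
    if abs(F[2])>6: print("contact",F); break
st("at")
r.set_gripper(0,30); r.sleep(.2); st("grip"); print(r.current_finger_force())
im=optics.get_image("side"); save(im,"grip2.png",(190,120,310,240),4.6)
```

```text
at t7.6 S [0.045  0.009  0.1119] F [ 0.7 -0.9  0.3] op 0.749
grip t8.2 S [0.0451 0.009  0.1122] F [ 0.2 -0.4  4.4] op 0.291
29.564008712768555
```

View pics/grip2.png

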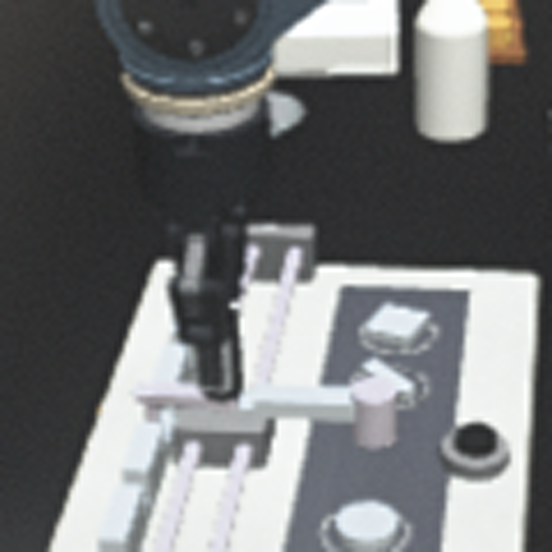

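The fingers now hold the knob: opening ≈25 mm and 30 N, with fingers around it at (215,340). Next I lift, slide to v=0.075 and lower with force checks.

Run:
```python
from h import *
z0=r.current_tool_pos()[2]
r.move_linear(W(.045,.009,z0+.025),vel=.06); r.sleep(.2); st("lift")
r.move_linear(W(.045,.075,z0+.025),vel=.06); r.sleep(.2); st("slid")
for dz in(.019,.015,.012):
    r.move_linear(W(.045,.075,z0+dz),vel=.04); r.sleep(.15); st(dz)
    if r.current_contact_force()[2]>8: break
im=optics.get_image("side"); save(im,"low.png",(190,120,310,280),3.7); print(z0, r.current_finger_force())
```

```text
lift t9.1 S [0.045 0.009 0.137] F [ 1.7 -0.3 -2.4] op 0.295
slid t10.5 S [0.045  0.0749 0.1372] F [ 1.2 -0.6 -2.2] op 0.288
0.019 t11.0 S [0.045  0.0749 0.1312] F [ 1.6 -1.3 -1.8] op 0.293
0.015 t11.4 S [0.045  0.075  0.1272] F [ 1.6 -1.2 -1.6] op 0.292
0.012 t11.8 S [0.045  0.0747 0.1241] F [ 1.3 -5.  -3.7] op 0.291
0.11225165843001295 29.69359427690506
```

View pics/low.png

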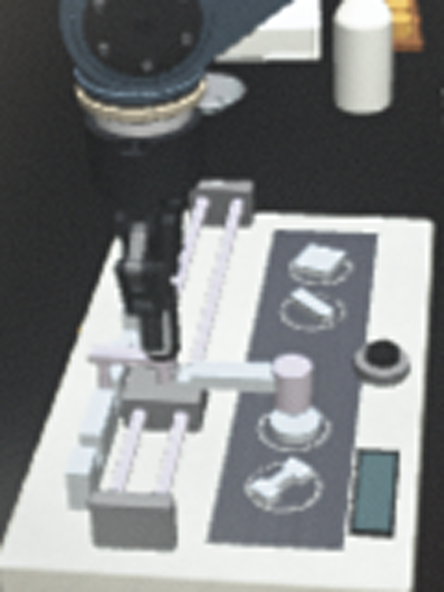

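The pin is entering the notch without resistance at 12 mm. The −5 N side force suggests it brushes the +y wall, so I'll ease 1 mm towards −y, lower and release.

Run:
```python
from h import *
z0=.1122; v=.0742
for dz in(.012,.008,.004,.001):
    r.move_linear(W(.045,v,z0+dz),vel=.04); r.sleep(.15); st(dz)
    F=r.current_contact_force()
    if F[2]>8: break
r.set_gripper(.75,30); r.sleep(.2); st("rel")
r.move_linear(W(.045,v,.21),vel=.12); r.sleep(.1); st("up")
im=optics.get_image("side"); save(im,"rel.png",(190,120,310,280),3.7)
P=cloud(im); m=(P[...,2]>.115)&(P[...,2]<.18)&(np.hypot(*(P[...,:2]-W(.045,.075,0)[:2]).transpose(2,0,1))<.03)
print("knob cloud",P[m].min(0),P[m].max(0),[S(P[m].mean(0))])
```

```text
0.012 t12.2 S [0.045  0.0743 0.1243] F [ 0.9 -1.2 -1.7] op 0.294
0.008 t12.6 S [0.045  0.0742 0.1201] F [ 2.1 -1.8 -2.2] op 0.295
0.004 t13.0 S [0.045  0.0742 0.1162] F [ 1.3 -0.9 -2.9] op 0.289
0.001 t13.4 S [0.045  0.0742 0.1131] F [ 1.3 -2.4 -2.8] op 0.292
rel t14.1 S [0.045  0.0742 0.1132] F [0.2 0.4 0.4] op 0.749
up t15.1 S [0.0446 0.0741 0.209 ] F [ 0.2 -0.5  0.1] op 0.750
knob cloud [0.58778384 0.1413766  0.11670602] [0.6129572  0.16716378 0.15094598] [array([0.04257166, 0.08200742, 0.1367095 ])]
```

View pics/rel.png

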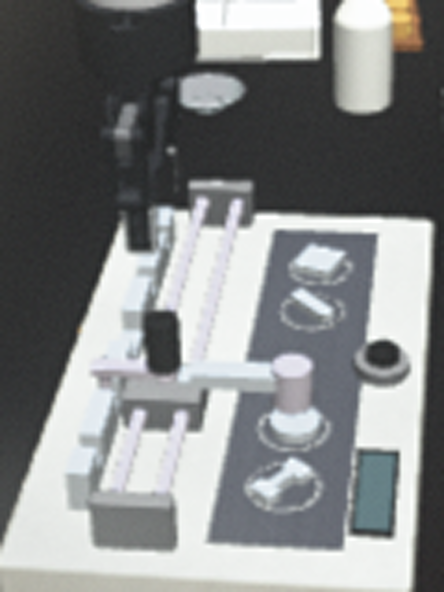

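The knob top is back at 0.151, its seated height, and the head at (293,385) is directly over the disc. Next I press the start button with shut fingers, descending stepwise under force control.

Run:
```python
from h import *
r.set_gripper(0,30)
r.move_linear(W(-.104,-.001,.20),vel=.2)
r.move_linear(W(-.104,-.001,.082),vel=.15); r.sleep(.15); st("near")
F0=r.current_contact_force()[2]; z=.082; zc=None
while z>.035:
    z-=.0015; r.move_linear(W(-.104,-.001,z),vel=.03); r.sleep(.08)
    f=r.current_contact_force()[2]-F0; print(round(z,4),round(f,1),end="; ")
    if f>9: break
r.sleep(.15); st("pressed")
im=optics.get_image("side"); save(im,"press.png",(190,120,310,280),3.7)
r.move_linear(W(-.104,-.001,.15),vel=.12); r.sleep(.2); st("up")
```

```text
near t17.9 S [-0.1035 -0.0009  0.0828] F [-0.7  0.2 -0.4] op 0.002
0.0805 0.8; 0.079 0.6; 0.0775 0.9; 0.076 0.2; 0.0745 0.2; 0.073 0.5; 0.0715 0.7; 0.07 2.1; 0.0685 2.5; 0.067 3.1; 0.0655 2.4; 0.064 14.1; pressed t22.0 S [-0.1038 -0.0009  0.0646] F [-1.3 -0.  14.7] op 0.000
up t23.1 S [-0.1043 -0.0011  0.1494] F [-0.   0.5  0.5] op 0.002
```

The spring engaged from about 0.0705 and reached the hard stop at 0.0645, which is the full 6 mm. One last look before handing in.

Run:
```python
from h import *
r.move_linear(W(-.104,-.001,.22),vel=.2)
r.move_to([.3,.35,.25],r.current_ee_rot()); r.sleep(.5)
s=optics.get_image("side"); t=optics.get_image("top")
a=cv2.resize(s["pixels"][165:295,190:310,::-1],(390,420)); b=cv2.resize(t["pixels"][150:240,165:300,::-1],(400,420))
cv2.imwrite("pics/fin.png",np.hstack([a,b])); st()
```

```text
t25.4 S [-0.2733  0.2443  0.25  ] F [ 0.5 -0.1 -0.5] op -0.002
```

View pics/fin.png

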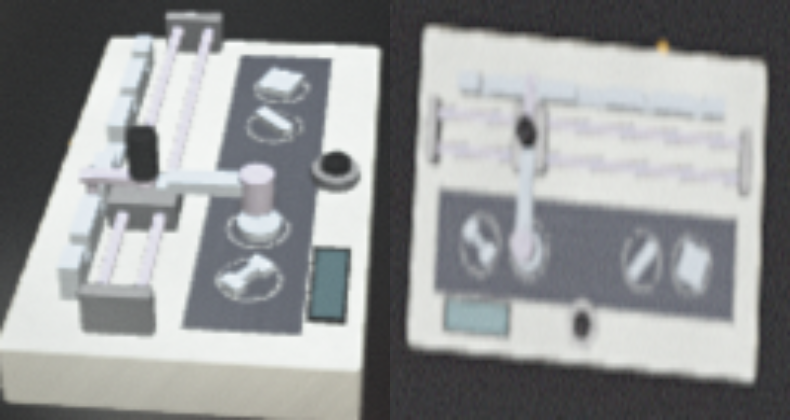

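The head (257,190 side; 525,245 top) is over the disc, the knob is down, the button is up and the samples are in place.

```bash
python3 -c "
from h import *
print(r.hand_in())"
```

```text
the job is handed in; nothing more can be done
None
```

The job is handed in: the pin is seated in notch3 with the head over the disc, the start button was pressed its full 6 mm and released, and the samples look unmoved; the first grasp closed empty above the knob (the fingertips stand about 3 cm higher than stated), so I re-gripped lower.

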